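# Shake the marking-paint bottle and put it in its sleeve

### The arm

A 6-joint arm with a two-finger parallel gripper is mounted at the origin on the work surface. World frame = base frame: x ahead of the robot, y to its left, z up, the work surface at z = 0. Lengths are in mm, angles in degrees, forces in N, time in s.
With the tool pointing down it reaches from about 300 to 850 mm from the base axis. Payload 4.2 kg.
Tool frame: the origin (TCP) lies midway between the tips of the shut fingers; the grasp point (between the pads) lies 19 mm behind it; z points along the fingers, y is the line along which they close (so a half turn about z gives the same grasp; the last joint's range is limited). The gripper opens to 91 mm and grips with 3 to 60 N. Pads are 32 mm wide; open, the fingers measure 118 mm over their backs; the gripper's body (76 mm by 178 mm) begins 60 mm behind the grasp point.
Start: joints at [-71.734, 18.312, 89.639, -0, 72.044, -1.146], TCP at [191.108, -542.329, 213.976] pointing down, gripper open.
Joint ranges: [-177.97, 177.97], [-48.28, 115.42], [12.27, 149.76], [-77.06, 257.06], [2.81, 150.46], [-146.56, 146.56]. Speed limits (degrees/s): [147.25, 147.25, 180, 180, 180, 180].

### API

Orientations are given as [roll, pitch, yaw] about the fixed x, y, z axes, in that order (R = Rz(yaw) Ry(pitch) Rx(roll)).
In Python, from workcell import env gives the robot as it stands.
- The arm moves only by the tool send_rows, never from a script. Its argument "steps" is a list that holds one entry, the list of rows, each a list of 5 numbers: the shift along the tool's x, y, z scaled (see below), then the turn about the tool's z scaled (see below), then the opening, from 0 (shut) to 1 (fully open). In form: [[[dx, dy, dz, yaw, fingers], ...]]. A call has 1 to 5 rows; each row shifts and turns the commanded pose from where the row before left it, along the tool's axes as they then stand; what a row does not reach is not made up. The controller multiplies each number of a shift by 0.04 m and each number of a turn by 0.12 rad. A row lasts 1/12 s, in which the tool goes at most 41.7 mm and 7.16 degrees, less where a joint would pass 70% of its speed; a pose out of reach is approached as far as the arm can. A call with a number of a shift or a turn outside -1 to 1 is refused whole. A call with a gripper value outside its range is refused whole. The fingers move at their own pace and stop on an object; "squeeze" is the grip in N (left out, the last holds). Time passes only in rows, so rows that do not move let the fingers close. It gives the time, the measured TCP pose, the force, the opening and the grip force at its end, in the units of the state.
- env.state(): the state, without advancing time (a new reading comes with each control period).
- env.grab_frame(name): name is "scene" or "top" or "wrist"; returns a dict with "pixels" (384x512x3 uint8, red, green, blue), "depth" (384x512 float32, mm along the optical axis (not along the pixel's ray), 0 where there is no reading), "intrinsics" (3x3 intrinsics, pixels), "dist" ([k1, k2, p1, p2, k3] as OpenCV has them; the pictures are not rectified), "cam_to_world" (4x4, takes a point from camera to world coordinates). Camera axes: x right, y down, z forward; pixel columns grow to the right and rows downward; lengths in mm; the calibration is good to about 2 mm. A picture is of the moment at which its call begins.
- env.job_done(): hands the job in; it is judged then, once.
The state is a dict: "time_s": time; "qpos": joint angles; "qvel": joint speeds; "effort": joint torques, N m; "ee_pos": TCP position; "ee_rot": TCP orientation; "force": force on the tool from outside, world axes, zero at the start; "torque": the same for the moment, N m; "gripper_width": finger opening in mm; "gripper_force": force on a finger pad.
Only numpy, scipy, OpenCV 4.12 (cv2) and the standard library are available. Lean on these libraries where they do the work, as an engineer would, in place of code of your own. Each camera call takes 0.05 s, during which the arm holds its last target. There are 200 camera calls.

### The job

Shake up the slim bottle of marking paint on the small bench mixer: stand it upright in the mixer's sprung rubber dish, press it down until the dish is fully depressed, and keep it down for a good two seconds. Then lift it off and slide it upright into the close-fitting (narrower) steel sleeve of the bottle holder, keeping hold of it until it rests on the bottom, and let go. Leave the jar, the gear and the shift fork where they are.

Things in the scene. Friction and masses are not known exactly. Their poses are not given: they have to be found in the camera images.
- bottle: slim closed white plastic bottle, standing loose on the bench. 122 mm tall: straight round body 32 mm in diameter up to 97 mm (2 mm bevel at the foot), then a black cap 25 mm in diameter from 106 to 122 mm. About 0.12 kg. Origin at the centre of its underside, z up along the bottle
- mixer: small grey bench mixer, fixed to the bench: box 120 x 110 mm, top face 54 mm high, with a round steel plate of 72 mm diameter on it (top 60 mm high) and in the middle a black rubber dish on a spring. Origin at the centre of its underside, z up
- pad_top (a point): centre of the rubber dish's flat floor, on which the bottle is to stand; 82 mm above the bench when up. It moves down with the dish. The dish is 56 mm across, its flat floor 46 mm across, with a lip 4 mm higher than the floor
- pad (a joint): downward travel of the sprung rubber dish (m): 0 up, 0.012 fully depressed, where it meets a hard stop. The spring takes about 3 N to start and 8 N when fully depressed; it comes back up by itself
- holder: fixed bottle holder: dark steel plate 80 x 140 mm, 6 mm thick, with two empty upright steel tubes (sleeves) along its y axis, rims 56 mm above the bench: a narrow one at y = +36 mm (inner diameter 35.6 mm, outer 41.6) and a wide one at y = -30 mm (inner 56, outer 62); the top 6 mm of each flares outward by 3 mm. Origin at the centre of its underside, z up
- sleeve_mouth (a point): centre of the mouth of the narrow sleeve, at rim height (56 mm above the bench), z up
- sleeve_floor (a point): centre of the bottom of the narrow sleeve, 6 mm above the bench, z up; the bottle's underside comes to rest here
- jar: bystander: squat closed jar, 66 mm in diameter, 75 mm tall, standing loose; origin at the centre of its underside
- gear: bystander: loose steel gear lying flat, 78 mm over the teeth, 20 mm thick; origin at the centre of its underside
- fork: bystander: loose steel shift fork lying flat, about 100 x 75 mm, 15 to 30 mm tall; origin at the centre of its curved prongs, on the bench
Not all that is in view belongs to the job. Several things look just like the bottle: the one meant starts nearest to the robot's base.

How it is judged (in metres and radians):
On the way, in this order (a step that is already met when the one before it is completed fails the run):
1. the bottle, upright and in the gripper, presses the dish fully down (11 mm or more of 12) and keeps it there 1.5 s (value of joint pad above 0.011 m and contact force between mixer and bottle above 4 N and contact force between the fingers and bottle above 1 N and horizontal distance between bottle and pad_top below 0.012 m and z of bottle in the frame of pad_top below 0.004 m and angle between bottle's own z axis and vertical below 0.15 rad), for 1.5 s.
2. the bottle is in the narrow sleeve, within 8 mm of its bottom, still held by the fingers (horizontal distance between bottle and sleeve_floor below 0.006 m and z of bottle in the frame of sleeve_floor below 0.008 m and contact force between the fingers and bottle above 1 N), for 0.05 s.
At the end, for the whole second after the job is handed in: the bottle stands upright (within 0.12 rad) at rest in the narrow sleeve, its underside within 4 mm of the sleeve's bottom and within 5 mm of its axis, and the mixer's dish is back up (within 2 mm) (horizontal distance between bottle and sleeve_floor below 0.005 m and z of bottle in the frame of sleeve_floor below 0.004 m and angle between bottle's own z axis and vertical below 0.12 rad and linear speed of bottle below 0.02 m/s and value of joint pad below 0.002 m); the robot touches nothing.
It fails at once if the jar is shifted by more than 30 mm or tipped (distance of jar from where it was at the start of the episode above 0.03 m or angle between jar's own z axis and vertical above 0.35 rad).
It fails at once if the gear is shifted by more than 30 mm or tipped (distance of gear from where it was at the start of the episode above 0.03 m or angle between gear's own z axis and vertical above 0.35 rad).
It fails at once if the fork is shifted by more than 30 mm or tipped (distance of fork from where it was at the start of the episode above 0.03 m or angle between fork's own z axis and vertical above 0.35 rad).
It also fails if it takes over 64 s, if anything falls off the work surface, if the arm or the gripper's body presses on something with over 40 N, if the wrist force passes 120 N, or if a joint passes its speed limit or range.

## Working session

There is one attempt and no reset: what is moved stays moved. The work goes in short steps, Python scripts to look and compute and a tool call to move; the robot and the scene stay as the last step left them, time stands still between calls to the robot, and variables do not carry over. Pictures are saved under pics/ and viewed, at most 10 in all, crops included, and the job is handed in when it is done.

Besides the shell and the picture viewer there is one more tool, called after "Request:" in YAML: its name, and indented under it one key for each argument. send_rows: Moves the arm, as the interface text tells. Shifts and turns lie within -1 to 1; 1 stands for 0.04 m of shift or 0.12 rad of turn. Its arguments: {"type":"object","properties":{"steps":{"type":"array"},"squeeze":{"type":"number"}},"required":["steps"]}

```bash
mkdir -p pics
cat > h.py <<'E'
import numpy as np, cv2
from workcell import env
def cloud(f):
    d=f["depth"];h,w=d.shape
    u,v=np.meshgrid(np.arange(w),np.arange(h))
    p=np.stack([u,v],-1).reshape(-1,1,2).astype(np.float64)
    n=cv2.undistortPoints(p,f["intrinsics"],f["dist"]).reshape(h,w,2)
    c=np.dstack([n*d[...,None],d,np.ones_like(d)])
    P=(c@np.array(f["cam_to_world"]).T)[...,:3]
    P[d<=0]=np.nan
    return P
def save(n,im): cv2.imwrite(f"pics/{n}.png",im[...,::-1])
E
python3 - <<'E'
from h import *
s=env.grab_frame("scene");t=env.grab_frame("top")
np.savez("f0.npz",s=s["pixels"],t=t["pixels"],Ps=cloud(s),Pt=cloud(t))
save("top0",cv2.resize(t["pixels"],(800,600)));save("scene0",cv2.resize(s["pixels"],(800,600)))
print(env.state())
E
```

```text
{'time_s': 0.1, 'qpos': array([-7.17356558e+01,  1.83478772e+01,  8.96987784e+01,  9.18843341e-04,
        7.20434409e+01, -1.14473606e+00]), 'qvel': array([ 0.00565349, -0.00020766, -0.07711355,  0.04072923, -0.04842818,
       -0.06269899]), 'effort': array([ 2.26577195e-04, -4.13332665e+01, -2.32510668e+01,  7.27899279e-02,
        4.21944063e-02, -5.63641072e-05]), 'ee_pos': array([ 190.95624223, -541.89545263,  213.20968147]), 'ee_rot': array([-1.79909939e+02, -2.67342165e-03,  1.94087942e+01]), 'force': array([ 0.7043829 , -0.33076726,  0.98317818]), 'torque': array([0.01172406, 0.02606762, 0.0439665 ]), 'gripper_force': 0.0, 'gripper_width': 91.48555395693015}
```

View pics/top0.png

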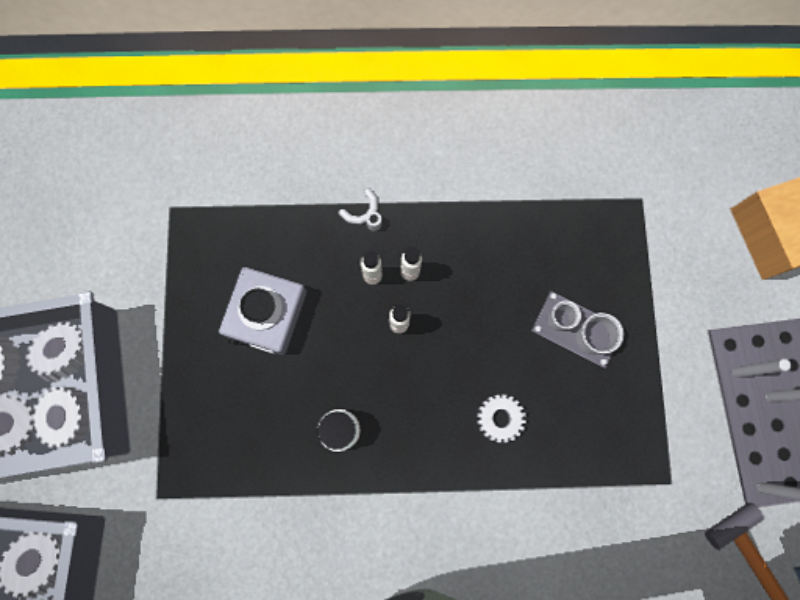

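View pics/scene0.png

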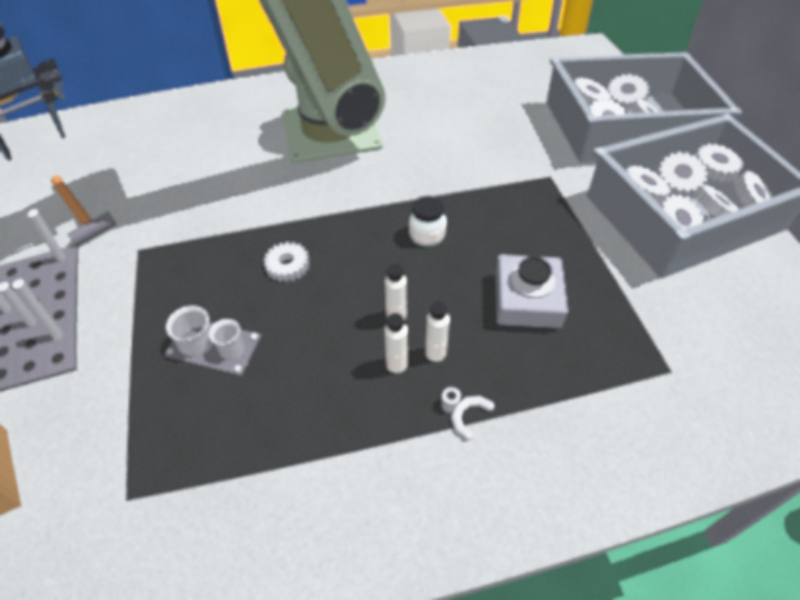

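The top picture shows the robot base at the bottom edge. There are three bottle look-alikes, at (400,320), (371,268) and (411,264). The one at (400,320) is nearest the base, so it should be the bottle meant. The mixer is at (262,308), the narrow sleeve at (567,315), the wide sleeve at (602,332), the jar at (338,430), the gear at (501,418) and the fork at (365,210). The scene view agrees, with the nearest bottle at (396,290). Next I'll measure positions and confirm with a crop.

Run:
```python
from h import *
z=np.load("f0.npz");save("crop0",cv2.resize(z["t"][145:235,200:300],(700,630))[:600])
def circ(pts):
    A=np.c_[2*pts,np.ones(len(pts))];s=np.linalg.lstsq(A,(pts**2).sum(1),rcond=None)[0]
    return s[:2],np.sqrt(s[2]+s[:2]@s[:2])
for nm in("Pt","Ps"):
    P=z[nm].reshape(-1,3);P=P[np.isfinite(P).all(1)]
    P=P[(P[:,0]>200)&(P[:,0]<800)&(abs(P[:,1])<600)]
    print(nm,"bench z",np.median(P[:,2]))
    import scipy.ndimage as nd
    # label objects on xy grid
    Q=P[P[:,2]>12]; ij=np.floor((Q[:,:2]-[200,-600])/4).astype(int)
    g=np.zeros((151,301),bool);g[ij[:,0],ij[:,1]]=1
    L,n=nd.label(nd.binary_closing(g,iterations=1),np.ones((3,3)));l=L[ij[:,0],ij[:,1]]
    for k in range(1,n+1):
        q=Q[l==k]
        if len(q)<15: continue
        zt=np.percentile(q[:,2],97);tp=q[q[:,2]>zt-6]
        (cx,cy),(w,h),a=cv2.minAreaRect(q[:,:2].astype(np.float32))
        tm=(tp[:,:2].min(0)+tp[:,:2].max(0))/2
        print(len(q),"rect",np.round([cx,cy,w,h,a]),"ztop",zt.round(1),"topmid",tm.round(1),"topmean",tp.mean(0).round(1),len(tp))
```

```text
Pt bench z 0.803445852208597
375 rect [ 213. -514.   33.   90.   30.] ztop 34.1 topmid [ 223.2 -516.6] topmean [ 219.1 -523.5   30.9] 204
1393 rect [237. 549. 102.  65.  89.] ztop 117.0 topmid [237.6 548.8] topmean [246.7 535.9 114.5] 474
193 rect [ 272. -566.   11.   19.   71.] ztop 119.2 topmid [ 269.8 -564.5] topmean [ 270.2 -564.   118.5] 16
3055 rect [468. 548. 259. 138.   8.] ztop 117.2 topmid [468.1 531.4] topmean [457.9 514.3 114.6] 1399
568 rect [383. 122.  64.  64.  88.] ztop 78.0 topmid [383.6 122.8] topmean [383.2 123.3  75. ] 410
551 rect [ 395. -144.   78.   74.   90.] ztop 24.0 topmid [ 394.9 -144.4] topmean [ 394.9 -145.    20.4] 444
2044 rect [468. 555. 197.  89.   0.] ztop 87.0 topmid [450.7 554.7] topmean [460.2 545.6  84.4] 417
267 rect [ 460. -552.   19.   18.   71.] ztop 148.7 topmid [ 459.8 -552.2] topmean [ 459.8 -552.2  146.9] 56
581 rect [ 543. -289.  120.   66.   55.] ztop 58.0 topmid [ 539.5 -289.1] topmean [ 542.3 -291.4   55.3] 204
2120 rect [579. 249. 112. 127.  72.] ztop 85.2 topmid [583.4 249.1] topmean [583.  248.2  83. ] 362
190 rect [556.  20.  30.
[... 1568 characters left out ...]
548. -290.  122.   65.   53.] ztop 57.0 topmid [ 542.6 -288.3] topmean [ 540.3 -289.7   54.8] 231
1906 rect [587. 247. 110. 123.  71.] ztop 85.4 topmid [586.1 248.7] topmean [585.5 249.   83.2] 315
379 rect [565.  21.  28.  31.  28.] ztop 123.3 topmid [562.1  20.9] topmean [562.9  20.2 121.7] 76
443 rect [651.  64.  32.  28.  75.] ztop 123.0 topmid [649.2  64.5] topmean [649.6  64.3 121.6] 89
438 rect [656.  -3.  31.  28.  41.] ztop 123.2 topmid [653.2  -1.3] topmean [654.4  -1.4 121.9] 89
187 rect [ 741. -589.   13.   49.   90.] ztop 53.8 topmid [ 746.8 -587.3] topmean [ 749.  -586.9   52. ] 24
280 rect [758.  74.  64.  67.  36.] ztop 31.3 topmid [743.2  60.3] topmean [744.6  59.9  29.7] 98
```

View pics/crop0.png

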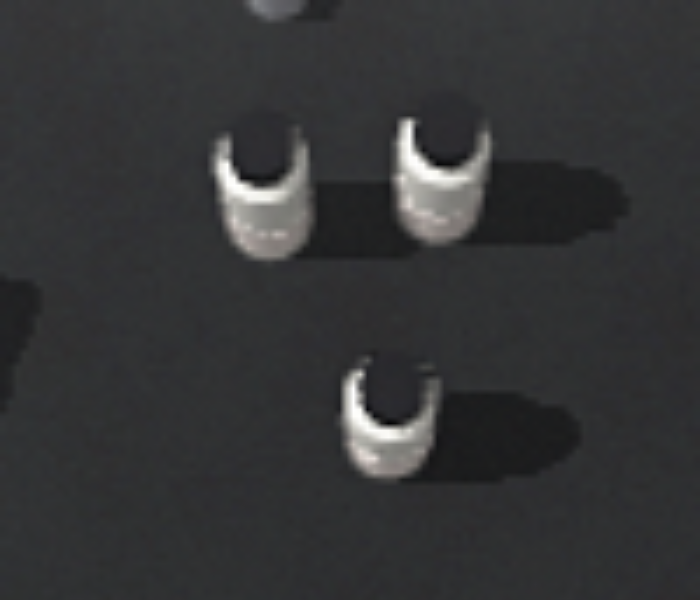

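The crop confirms the choice. Of the three identical bottles, the lowest one, at crop (390,420), is nearest the base: radius 560 mm against about 650 mm for the others. Its cap top is at 122 mm, as it should be. I'll swing past the holder first so the wrist camera can refine the sleeve position.

Request:
send_rows:
  steps:
    - [[0.86,-0.25,0,0,1],[0.86,-0.25,0,0,1],[0.86,-0.25,0,0,1],[0.86,-0.25,0,0,1],[0.86,-0.25,0,0,1]]
  squeeze: 40

```text
time_s: 0.52
ee_pos: [337.6, -436.7, 213.6]
ee_rot: [-180.0, 0.0, 19.4]
force: [0.2, -0.9, -0.1]
gripper_width: 91.1
gripper_force: 0.0
```

Request:
send_rows:
  steps:
    - [[0.86,-0.25,-0.2,0,1],[0.86,-0.25,-0.2,0,1],[0.86,-0.25,-0.2,0,1],[0.86,-0.25,-0.2,0,1],[0.86,-0.25,-0.2,0,1]]

```text
time_s: 0.93
ee_pos: [483.3, -332.2, 253.9]
ee_rot: [-180.0, 0.0, 19.4]
force: [-0.0, -1.8, -0.4]
gripper_width: 91.4
gripper_force: 0.0
```

Request:
send_rows:
  steps:
    - [[0.86,-0.25,-0.2,0,1],[0.86,-0.25,-0.2,0,1],[0,0,0,0,1],[0,0,0,0,1]]

```text
time_s: 1.27
ee_pos: [541.7, -290.7, 269.5]
ee_rot: [-180.0, 0.0, 19.6]
force: [-0.1, -0.6, -0.1]
gripper_width: 91.1
gripper_force: 0.0
```

```bash
cat >> h.py <<'E'
def rimpts(P,c,r,zlo,zhi):
    Q=P.reshape(-1,3);Q=Q[np.isfinite(Q).all(1)]
    return Q[(Q[:,2]>zlo)&(Q[:,2]<zhi)&(np.hypot(*(Q[:,:2]-c).T)<r)]
E
python3 - <<'E'
from h import *
f=env.grab_frame("wrist");P=cloud(f)
save("w1",cv2.resize(f["pixels"],(800,600)));np.savez("w1.npz",p=f["pixels"],P=P)
s=env.state();print(s["ee_pos"],s["ee_rot"],s["time_s"])
print(np.round(f["cam_to_world"],3))
g=np.load("f0.npz")
for Q in(P,g["Pt"],g["Ps"]):
    q=rimpts(Q,[540,-289],80,50,60);print(len(q),cv2.minAreaRect(q[:,:2].astype(np.float32)) if len(q)>5 else 0, np.median(q[:,2]))
E
```

```text
[ 540.45164132 -291.51888325  269.20736743] [-1.79960915e+02  8.85255792e-02  1.94940487e+01] 1.3167
[[ 3.35000e-01 -9.07000e-01 -2.54000e-01  6.13841e+02]
 [-9.42000e-01 -3.23000e-01 -8.90000e-02 -2.64997e+02]
 [-1.00000e-03  2.69000e-01 -9.63000e-01  4.39781e+02]
 [ 0.00000e+00  0.00000e+00  0.00000e+00  1.00000e+00]]
1064 ((541.9165649414062, -286.8297119140625), (122.34713745117188, 65.55620574951172), 63.62896728515625) 54.462026629541725
241 ((544.8723754882812, -290.36114501953125), (119.13299560546875, 66.13091278076172), 50.721961975097656) 54.62588874661037
258 ((548.0191650390625, -289.85528564453125), (122.47354125976562, 64.95858764648438), 53.2247200012207) 54.744677357549676
```

View pics/w1.png

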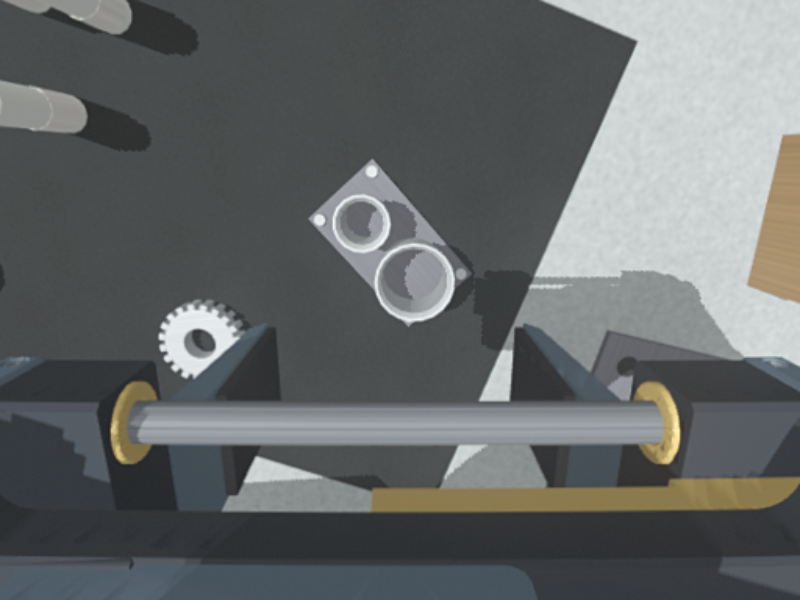

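The wrist picture shows the narrow sleeve at (361,223), the wide one at (415,283) and the gear at (200,340). Now I'll fit the holder model (two rings 66 mm apart) to the rim points in each view.

```bash
cat >> h.py <<'E'
from scipy.optimize import least_squares
def fit_holder(P,x0=(542,-288,-0.6),zlo=52.5,zhi=60,rn=20.8,rw=31):
    q=rimpts(P,[542,-288],85,zlo,zhi)[:,:2]
    def res(p):
        d=np.array([-np.sin(p[2]),np.cos(p[2])]);c=p[:2]
        a=np.hypot(*(q-c-36*d).T)-p[3];b=np.hypot(*(q-c+30*d).T)-p[4]
        return np.where(abs(a)<abs(b),a,b)
    best=min((least_squares(res,[x0[0],x0[1],y,rn,rw],loss="soft_l1") for y in np.arange(-3.1,3.2,.4)),key=lambda r:r.cost)
    p=best.x;d=np.array([-np.sin(p[2]),np.cos(p[2])])
    return p[:2]+36*d,p,len(q),np.sqrt(2*best.cost/len(q))
E
python3 - <<'E'
from h import *
g=np.load("f0.npz")
for n,Q in(("w",np.load("w1.npz")["P"]),("t",g["Pt"]),("s",g["Ps"])):
    for zl in (50,53):
        m,p,k,r=fit_holder(Q,zlo=zl);print(n,zl,"mouth",m.round(1),p.round(2),k,r.round(2))
E
```

```text
w 50 mouth [ 529.6 -311.7] [ 547.08 -280.18   -3.65   30.82   20.73] 1064 1.21
w 53 mouth [ 561.4 -254. ] [ 5.4403e+02 -2.8551e+02 -5.0000e-01  2.1460e+01  3.1510e+01] 761 0.97
t 50 mouth [ 527.5 -311.5] [ 545.36 -280.23   -3.66   30.92   20.98] 241 1.31
t 53 mouth [ 527.6 -311.4] [ 545.38 -280.13   -3.66   31.42   21.48] 168 1.15
s 50 mouth [ 565.  -254.7] [ 5.4699e+02 -2.8593e+02 -5.2000e-01  2.1480e+01  3.0840e+01] 258 1.3
s 53 mouth [ 564.6 -254.7] [ 5.4668e+02 -2.8597e+02 -5.2000e-01  2.1990e+01  3.1120e+01] 188 1.19
```

The narrow mouth comes out at (561.4,-254.0) from the wrist, (560.3,-254.1) from the top and (564.6,-254.7) from the scene camera. That camera also reads about 4 mm high in x on the bottle. I'll now look at the bottle from the same relative wrist pose, so that calibration biases cancel.

Request:
send_rows:
  steps:
    - [[0.28,-0.81,0,0,1],[0.28,-0.81,0,0,1],[0.28,-0.81,0,0,1],[0.28,-0.81,0,0,1],[0.28,-0.81,0,0,1]]

```text
time_s: 1.73
ee_pos: [537.9, -120.5, 269.5]
ee_rot: [-180.0, 0.1, 19.3]
force: [1.0, 0.8, 0.3]
gripper_width: 91.3
gripper_force: 0.0
```

Request:
send_rows:
  steps:
    - [[0.28,-0.81,0,0,1],[0.28,-0.81,0,0,1],[0.28,-0.81,0,0,1],[0,0,0,0,1],[0,0,0,0,1]]

```text
time_s: 2.15
ee_pos: [538.0, -17.7, 269.6]
ee_rot: [180.0, 0.1, 19.5]
force: [0.4, 0.3, -0.8]
gripper_width: 91.3
gripper_force: 0.0
```

Run:
```python
from h import *
f=env.grab_frame("wrist");P=cloud(f)
save("w2",cv2.resize(f["pixels"],(800,600)));np.savez("w2.npz",p=f["pixels"],P=P)
s=env.state();print(s["ee_pos"],s["ee_rot"],s["time_s"])
g=np.load("f0.npz")
for Q in(P,g["Pt"],g["Ps"]):
  for c in ([560,21],[645,64],[650,-1]):
    q=rimpts(Q,c,30,118,130)
    if len(q)<8: print("none");continue
    h=cv2.minEnclosingCircle(q[:,:2].astype(np.float32))
    print("cap",len(q),np.round(h[0],1),round(h[1],1),q.mean(0).round(1),np.median(q[:,2]))
    b=rimpts(Q,c,30,20,96)[:,:2]
    r=least_squares(lambda p:np.hypot(*(b-p).T)-16,c,loss="soft_l1");print(" body",len(b),r.x.round(1),np.sqrt(2*r.cost/len(b)).round(2))
# pad
for n,Q in(("w",P),("t",g["Pt"]),("s",g["Ps"])):
    q=rimpts(Q,[584,249],45,77,92)
    if len(q)>10: print(n,"pad",len(q),cv2.minEnclosingCircle(q[:,:2].astype(np.float32)),q.mean(0).round(1))
```

```text
[538.20092285 -18.68013821 269.6699562 ] [1.79958084e+02 6.42501289e-02 1.93988686e+01] 2.2
cap 424 [560.1  21.7] 12.4 [560.2  21.7 121.6] 121.5754350096712
 body 137 [559.8  21.9] 0.23
cap 552 [646.4  66. ] 12.7 [646.3  65.8 121.6] 121.61509980787875
 body 231 [647.2  66.4] 0.27
cap 501 [6.517e+02 2.000e-01] 12.3 [6.516e+02 3.000e-01 1.215e+02] 121.49319177931824
 body 119 [6.521e+02 5.000e-01] 0.28
cap 78 [558.7  20.8] 12.2 [558.9  20.8 122. ] 121.90405228701712
 body 58 [559.2  20.6] 0.39
cap 79 [645.3  65. ] 12.6 [644.9  65.1 121.7] 121.700539107836
 body 83 [645.9  64.6] 0.45
cap 81 [650.3  -1.1] 12.5 [650.1  -0.8 121.8] 121.78055940358433
 body 85 [651.   -1.1] 0.4
cap 76 [562.6  21.2] 13.4 [562.9  20.2 121.7] 121.90397666650517
 body 215 [560.8  20.5] 0.69
cap 84 [648.3  64.3] 13.1 [649.2  64.4 121.8] 121.79906007440673
 body 243 [647.8  65. ] 0.64
cap 89 [653.3  -1.4] 12.8 [654.4  -1.4 121.9] 121.95681307834423
 body 235 [652.8  -0.8] 0.62
w pad 2268 ((583.6422119140625, 248.8695526123047), 28.38936996459961) [584.1 248.7  82.8]
t pad 385 ((582.4818725585938, 248.75543212890625), 28.240955352783203) [583.1 248.4  82.7]
s pad 325 ((585.846923828125, 249.10690307617188), 28.506071090698242) [585.9 248.6  83.1]
```

View pics/w2.png

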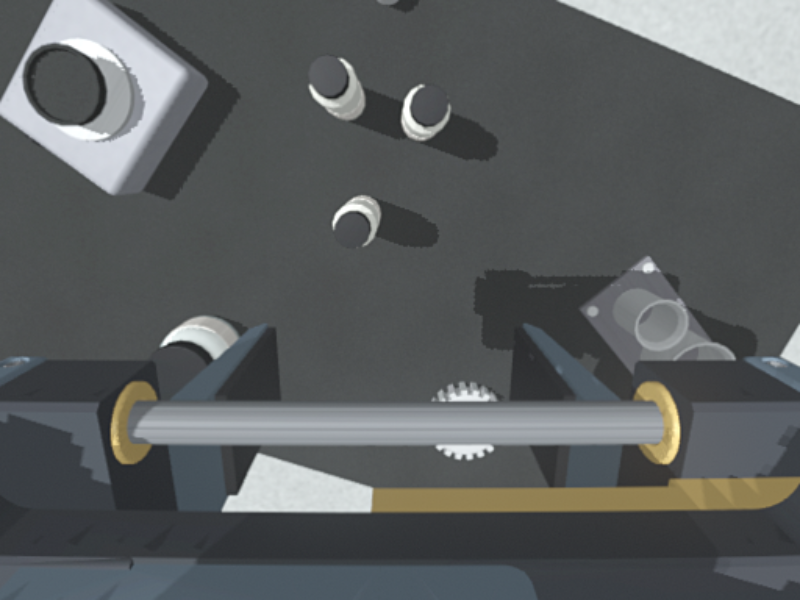

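The wrist view shows the wanted bottle at (355,222), the mixer dish at (65,85) and the look-alikes at (335,85) and (425,110). Bottle at (560,21.8), pad at (583.6,248.8), both with sensible radii and heights. Next I go over the bottle and part of the way down.

Request:
send_rows:
  steps:
    - [[0.43,-0.38,0,0,1],[0.42,-0.38,0,0,1],[0,0,0.8,0,1],[0,0,0.8,0,1],[0,0,0.6,0,1]]

```text
time_s: 2.62
ee_pos: [560.0, 20.1, 179.6]
ee_rot: [180.0, 0.1, 19.3]
force: [-0.0, -0.8, -0.3]
gripper_width: 91.1
gripper_force: 0.0
```

Request:
send_rows:
  steps:
    - [[0,0,0.3,0,1],[0,0,0,0,1],[0,0,0,0,1]]

```text
time_s: 2.87
ee_pos: [560.7, 20.4, 169.5]
ee_rot: [180.0, 0.1, 19.3]
force: [-0.5, 0.6, 0.2]
gripper_width: 91.3
gripper_force: 0.0
```

Run:
```python
from h import *
f=env.grab_frame("wrist");P=cloud(f)
s=env.state();print(s["ee_pos"],s["ee_rot"],s["time_s"])
q=rimpts(P,[560,21],30,116,130)
print(len(q),cv2.minEnclosingCircle(q[:,:2].astype(np.float32)) if len(q) else 0)
```

```text
[561.46889388  20.7390529  170.63677062] [ 1.79958019e+02 -5.52047957e-02  1.92915925e+01] 2.9167
813 ((560.10302734375, 21.795021057128906), 12.511837005615234)
```

Request:
send_rows:
  steps:
    - [[0,-0.035,0.7,0,1],[0,0,0.7,0,1],[0,0,0.7,0,1],[0,0,0.4,0,1],[0,0,0.25,0,1]]

```text
time_s: 3.33
ee_pos: [560.4, 22.9, 59.3]
ee_rot: [180.0, 0.0, 19.4]
force: [-0.3, 0.6, 0.4]
gripper_width: 91.3
gripper_force: 0.0
```

Request:
send_rows:
  steps:
    - [[0,0,0,0,1],[0,0,0,0,0.3],[0,0,0,0,0.2],[0,0,0,0,0],[0,0,0,0,0]]
  squeeze: 40

```text
time_s: 3.75
ee_pos: [561.3, 23.6, 61.3]
ee_rot: [179.9, -0.1, 19.4]
force: [-0.1, -0.6, 0.0]
gripper_width: 67.6
gripper_force: 0.0
```

Request:
send_rows:
  steps:
    - [[0,0,0,0,0],[0,0,0,0,0],[0,0,0,0,0],[0,0,0,0,0],[0,0,0,0,0]]

```text
time_s: 4.17
ee_pos: [560.4, 23.6, 60.0]
ee_rot: [180.0, -0.0, 19.4]
force: [0.8, -0.1, 1.7]
gripper_width: 34.0
gripper_force: 0.1
```

Request:
send_rows:
  steps:
    - [[0,0,0,0,0],[0,0,0,0,0],[0,0,0,0,0],[0,0,0,0,0],[0,0,0,0,0]]

```text
time_s: 4.58
ee_pos: [560.4, 23.6, 60.0]
ee_rot: [180.0, -0.0, 19.4]
force: [0.2, -0.9, 1.1]
gripper_width: 31.2
gripper_force: 40.0
```

Request:
send_rows:
  steps:
    - [[0,0,-0.2,0,0],[0,0,-0.5,0,0],[0,0,-0.8,0,0],[0,0,-0.8,0,0],[0,0,-0.8,0,0]]

```text
time_s: 5.0
ee_pos: [559.9, 23.5, 185.5]
ee_rot: [-180.0, 0.0, 19.4]
force: [0.7, 0.1, 0.5]
gripper_width: 30.8
gripper_force: 40.0
```

Run:
```python
from h import *
s=env.state();print(s["ee_pos"],s["gripper_width"],s["gripper_force"],s["force"])
f=env.grab_frame("wrist");P=cloud(f);np.savez("w3.npz",p=f["pixels"],P=P)
save("w3",cv2.resize(f["pixels"],(800,600)))
q=rimpts(P,s["ee_pos"][:2],25,s["ee_pos"][2]+30,s["ee_pos"][2]+80)
print(len(q),q.min(0),q.max(0),np.percentile(q[:,2],[50,95]))
t=q[q[:,2]>np.percentile(q[:,2],95)-4];print(len(t),cv2.minEnclosingCircle(t[:,:2].astype(np.float32)))
```

```text
[559.90700088  23.52934292 185.45873403] 30.75370532486169 39.96779775246978 [0.65408136 0.10649245 0.46260449]
4362 [539.48067151   1.86671347 215.48723741] [582.08329811  46.89646149 265.38589259] [241.2721244  257.83780234]
329 ((566.7933349609375, 26.02496910095215), 20.929485321044922)
```

View pics/w3.png

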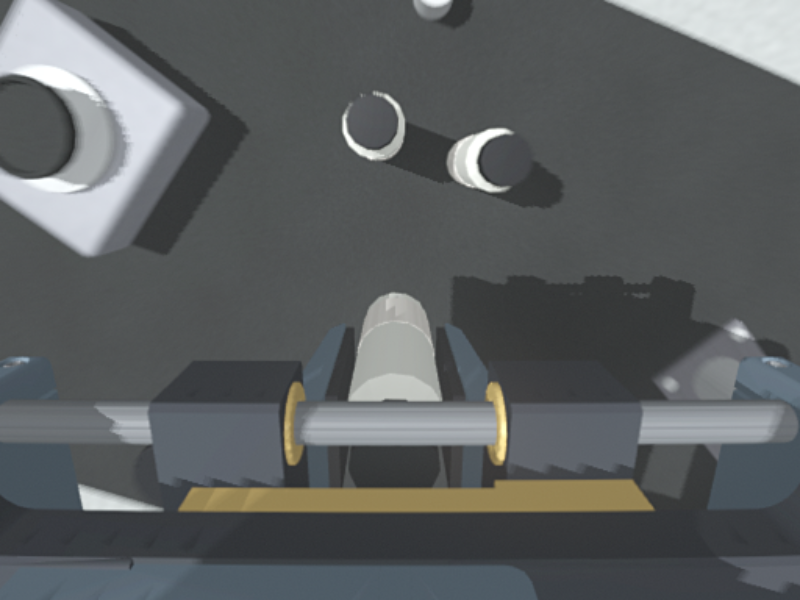

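The bottle is held upright between the fingers: body at (395,350), cap under the rod. I'll measure its offset and tilt relative to the TCP.

```bash
cat >> h.py <<'E'
def held(P,e):
    q=rimpts(P,e[:2],24,e[2]-56,e[2]-3)
    def res(p):
        c=p[:2]+np.outer(q[:,2]-(e[2]-30),p[2:4]);return np.hypot(*(q[:,:2]-c).T)-16
    r=least_squares(res,[e[0],e[1],0,0],loss="soft_l1")
    foot=r.x[:2]-30*r.x[2:]
    return foot-e[:2],np.degrees(r.x[2:]),len(q),np.sqrt(2*r.cost/len(q)),rimpts(P,e[:2],24,e[2]-80,e[2]-3)[:,2].min()-e[2]
E
python3 - <<'E'
from h import *
P=np.load("w3.npz")["P"];print(held(P,np.array([559.9,23.5,185.5])))
E
```

```text
(array([-0.87563522, -0.44789542]), array([-0.32401006,  0.19879079]), 953, np.float64(0.25418056802764893), np.float64(-58.996859491744516))
```

Request:
send_rows:
  steps:
    - [[0.2,-0.4,0,0,0],[0.35,-0.73,0,0,0],[0.4,-0.84,0,0,0],[0.4,-0.84,0,0,0],[0.4,-0.84,0,0,0]]

```text
time_s: 5.47
ee_pos: [577.7, 185.9, 184.2]
ee_rot: [180.0, -0.0, 19.4]
force: [0.5, -0.2, -0.5]
gripper_width: 31.0
gripper_force: 40.0
```

Request:
send_rows:
  steps:
    - [[0.4,-0.84,0,0,0],[0.3,-0.63,0,0,0],[0,0,0,0,0],[0,0,0,0,0],[0,0,0,0,0]]

```text
time_s: 5.88
ee_pos: [584.4, 248.7, 183.7]
ee_rot: [180.0, 0.1, 19.4]
force: [-0.3, -0.5, -0.7]
gripper_width: 31.3
gripper_force: 40.0
```

Run:
```python
from h import *
f=env.grab_frame("wrist");P=cloud(f)
s=env.state();e=s["ee_pos"];print(e,s["force"]);print(held(P,e))
q=rimpts(P,[584,249],45,77,92);print("pad",len(q),cv2.minEnclosingCircle(q[:,:2].astype(np.float32)) if len(q) else 0)
```

```text
[584.5266962  248.20166655 183.86061783] [ 0.23706614 -0.12042211 -0.5644117 ]
(array([-0.96750317,  0.03398721]), array([-0.34451627,  0.16574277]), 962, np.float64(0.2550138506490831), np.float64(-59.35364661977485))
pad 1649 ((583.7192993164062, 249.24789428710938), 27.6951904296875)
```

Request:
send_rows:
  steps:
    - [[0,0,0.4,0,0],[0,0,0.35,0,0],[0,0,0.2,0,0],[0,0,0.05,0,0],[0,0,0.05,0,0]]

```text
time_s: 6.35
ee_pos: [584.9, 248.3, 141.9]
ee_rot: [180.0, 0.0, 19.3]
force: [-0.8, 0.2, 1.1]
gripper_width: 31.0
gripper_force: 40.0
```

Request:
send_rows:
  steps:
    - [[0,0,0.05,0,0],[0,0,0.05,0,0],[0,0,0.05,0,0],[0,0,0,0,0]]

```text
time_s: 6.68
ee_pos: [585.2, 249.0, 136.6]
ee_rot: [179.9, -0.1, 19.4]
force: [-0.5, -2.7, 4.2]
gripper_width: 31.1
gripper_force: 40.0
```

Request:
send_rows:
  steps:
    - [[0,0,0.05,0,0],[0,0,0.05,0,0],[0,0,0,0,0]]

```text
time_s: 6.93
ee_pos: [585.3, 249.1, 132.2]
ee_rot: [180.0, -0.1, 19.4]
force: [0.0, -2.8, 4.7]
gripper_width: 31.1
gripper_force: 40.0
```

Request:
send_rows:
  steps:
    - [[0,0,0.04,0,0],[0,0,0.03,0,0],[0,0,0,0,0]]

```text
time_s: 7.18
ee_pos: [585.3, 249.2, 130.0]
ee_rot: [180.0, -0.1, 19.4]
force: [-0.1, -3.1, 6.2]
gripper_width: 31.5
gripper_force: 40.0
```

Request:
send_rows:
  steps:
    - [[0,0,0.025,0,0],[0,0,0,0,0],[0,0,0,0,0]]

```text
time_s: 7.43
ee_pos: [585.5, 249.2, 129.9]
ee_rot: [180.0, -0.1, 19.4]
force: [-0.7, -4.4, 10.7]
gripper_width: 30.9
gripper_force: 40.0
```

Request:
send_rows:
  steps:
    - [[0,0,0.025,0,0],[0,0,0.015,0,0],[0,0,0,0,0],[0,0,0,0,0]]

```text
time_s: 7.77
ee_pos: [585.6, 249.2, 129.8]
ee_rot: [180.0, -0.2, 19.4]
force: [-3.3, -3.7, 16.3]
gripper_width: 31.2
gripper_force: 40.0
```

Run:
```python
from h import *
f=env.grab_frame("wrist");P=cloud(f)
s=env.state();e=s["ee_pos"];print(e,s["force"],s["torque"],s["time_s"]);
q=rimpts(P,[584,249],31,62,80);print("pad",len(q),np.percentile(q[:,2],[5,25,50,75,95]))
q=rimpts(P,e[:2],24,e[2]-56,e[2]-3);print(held(P,e))
```

```text
[585.56087381 249.21174742 129.76349668] [-3.25194402 -3.64231559 16.53068704] [-0.98120034  0.75529962  0.0156038 ] 7.8167
pad 1521 [68.45489968 69.4142548  70.24197183 73.11511945 74.54282964]
(array([-0.6954749, -0.7122747]), array([-0.78949579,  0.36907809]), 972, np.float64(0.8227919133779321), np.float64(-62.354944577306355))
```

The dish floor reads 70 mm and its lip 74 mm, so it is fully down, with 16.5 N on it. I'll hold for about 2.5 s.

Request:
send_rows:
  steps:
    - [[0,0,0,0,0],[0,0,0,0,0],[0,0,0,0,0],[0,0,0,0,0],[0,0,0,0,0]]

```text
time_s: 8.23
ee_pos: [585.6, 249.2, 129.8]
ee_rot: [180.0, -0.2, 19.4]
force: [-2.0, -5.0, 17.2]
gripper_width: 31.0
gripper_force: 40.0
```

Request:
send_rows:
  steps:
    - [[0,0,0,0,0],[0,0,0,0,0],[0,0,0,0,0],[0,0,0,0,0],[0,0,0,0,0]]

```text
time_s: 8.65
ee_pos: [585.6, 249.2, 129.8]
ee_rot: [180.0, -0.2, 19.4]
force: [-2.4, -4.6, 16.4]
gripper_width: 31.2
gripper_force: 40.0
```

Request:
send_rows:
  steps:
    - [[0,0,0,0,0],[0,0,0,0,0],[0,0,0,0,0],[0,0,0,0,0],[0,0,0,0,0]]

```text
time_s: 9.07
ee_pos: [585.6, 249.2, 129.8]
ee_rot: [180.0, -0.2, 19.4]
force: [-2.6, -4.4, 17.5]
gripper_width: 31.1
gripper_force: 40.0
```

Request:
send_rows:
  steps:
    - [[0,0,0,0,0],[0,0,0,0,0],[0,0,0,0,0],[0,0,0,0,0],[0,0,0,0,0]]

```text
time_s: 9.48
ee_pos: [585.6, 249.2, 129.8]
ee_rot: [180.0, -0.2, 19.4]
force: [-2.2, -4.5, 16.4]
gripper_width: 31.0
gripper_force: 40.0
```

Request:
send_rows:
  steps:
    - [[0,0,0,0,0],[0,0,0,0,0],[0,0,0,0,0],[0,0,0,0,0],[0,0,0,0,0]]

```text
time_s: 9.9
ee_pos: [585.6, 249.2, 129.8]
ee_rot: [180.0, -0.2, 19.4]
force: [-2.5, -4.4, 17.2]
gripper_width: 31.1
gripper_force: 40.0
```

Request:
send_rows:
  steps:
    - [[0,0,0,0,0],[0,0,0,0,0],[0,0,0,0,0],[0,0,0,0,0],[0,0,0,0,0]]

```text
time_s: 10.32
ee_pos: [585.6, 249.2, 129.8]
ee_rot: [180.0, -0.2, 19.4]
force: [-3.1, -5.3, 16.2]
gripper_width: 31.2
gripper_force: 40.0
```

Request:
send_rows:
  steps:
    - [[0,0,-0.2,0,0],[0,0,-0.4,0,0],[0,0,-0.5,0,0],[0,0,-0.5,0,0],[0,0,0,0,0]]

```text
time_s: 10.73
ee_pos: [586.8, 250.9, 194.0]
ee_rot: [-179.9, -0.5, 19.4]
force: [0.7, 0.6, -0.2]
gripper_width: 30.8
gripper_force: 40.0
```

Run:
```python
from h import *
f=env.grab_frame("wrist");P=cloud(f)
s=env.state();e=s["ee_pos"];print(e,s["force"],s["gripper_width"],s["time_s"]);print(held(P,e))
q=rimpts(P,[584,249],31,62,92);print("pad",len(q),np.percentile(q[:,2],[25,50,95]))
```

```text
[585.80626234 250.38414533 191.73569854] [ 0.24411867  0.38303162 -1.61151917] 30.987825402471174 10.7833
(array([0.50967075, 0.32890986]), array([-0.64206656, -0.01222342]), 918, np.float64(0.2572895487381785), np.float64(-57.47156665412808))
pad 1469 [81.37479742 82.10606806 86.0980231 ]
```

Request:
send_rows:
  steps:
    - [[-0.16,0.4,0,0,0],[-0.33,0.806,0,0,0],[-0.33,0.806,0,0,0],[-0.33,0.806,0,0,0],[-0.33,0.806,0,0,0]]

```text
time_s: 11.2
ee_pos: [575.5, 91.0, 188.1]
ee_rot: [-180.0, 0.2, 19.4]
force: [0.8, 0.2, -0.9]
gripper_width: 31.2
gripper_force: 40.0
```

Request:
send_rows:
  steps:
    - [[-0.33,0.806,0,0,0],[-0.33,0.806,0,0,0],[-0.33,0.806,0,0,0],[-0.33,0.806,0,0,0],[-0.33,0.806,0,0,0]]

```text
time_s: 11.62
ee_pos: [566.6, -82.9, 188.3]
ee_rot: [-179.9, 0.2, 19.4]
force: [1.0, -0.5, -0.4]
gripper_width: 31.2
gripper_force: 40.0
```

Request:
send_rows:
  steps:
    - [[-0.33,0.806,0,0,0],[-0.33,0.806,0,0,0],[-0.33,0.806,0,0,0],[-0.33,0.806,0,0,0],[-0.33,0.806,0,0,0]]

```text
time_s: 12.03
ee_pos: [558.0, -256.6, 188.1]
ee_rot: [-179.8, 0.1, 19.4]
force: [-0.4, -0.4, -0.8]
gripper_width: 31.0
gripper_force: 40.0
```

Request:
send_rows:
  steps:
    - [[0,0,0.3,0,0],[0,0,0.5,0,0],[0,0,0,0,0],[0,0,0,0,0]]

```text
time_s: 12.37
ee_pos: [557.9, -254.7, 155.9]
ee_rot: [-179.8, 0.2, 19.4]
force: [0.0, 0.6, -0.3]
gripper_width: 31.3
gripper_force: 40.0
```

Run:
```python
from h import *
f=env.grab_frame("wrist");P=cloud(f);np.savez("w4.npz",p=f["pixels"],P=P)
s=env.state();e=s["ee_pos"];print(e,s["ee_rot"],s["time_s"]);hd=held(P,e);print(hd,"foot",hd[0]+e[:2])
for zl in(50,53):
    m,p,k,r=fit_holder(P,zlo=zl);print("mouth",m,p,k,r)
save("w4",cv2.resize(f["pixels"],(800,600)))
```

```text
[ 558.96558184 -254.80446373  157.42544191] [-1.79894173e+02  1.02455325e-01  1.94080931e+01] 12.4167
(array([-2.08906923, -0.09617401]), array([-0.3224703 , -0.06696161]), 972, np.float64(0.2392546813085187), np.float64(-60.48260591204348)) foot [ 556.87651261 -254.90063773]
mouth [ 561.73066495 -253.94649584] [ 5.43862394e+02 -2.85199094e+02 -5.19378688e-01  2.07610864e+01
  3.17317729e+01] 829 1.218938291239844
mouth [ 529.18943916 -311.66236746] [ 546.81491768 -280.27220169   -3.65321973   32.06782523   21.51508945] 625 0.9439806632682798
```

View pics/w4.png

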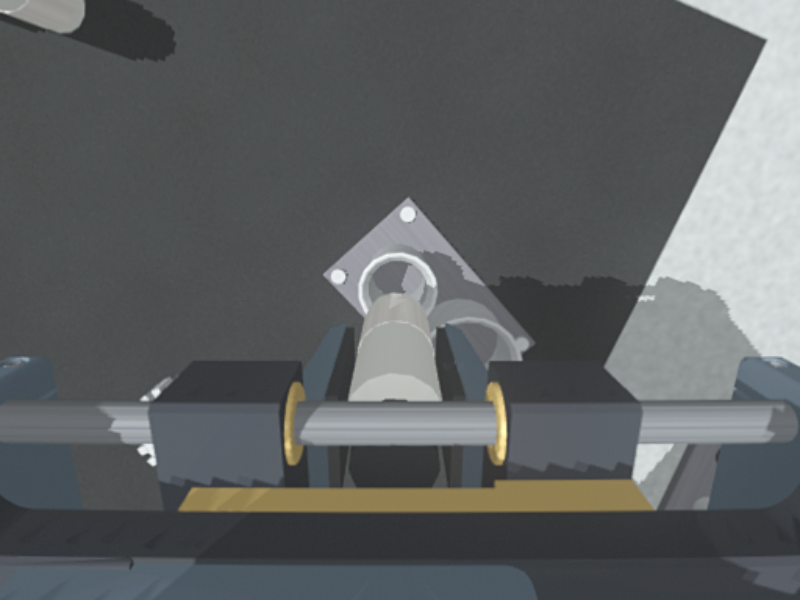

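The sleeve mouth (398,288) is clearly visible in front of the held bottle's foot (396,300). The same image gives a foot-to-mouth offset of (+4.7,+0.9) mm. I'll correct it, lower further and re-measure.

Request:
send_rows:
  steps:
    - [[0.118,0.018,0,0,0],[0,0,0.3,0,0],[0,0,0.3,0,0],[0,0,0,0,0],[0,0,0,0,0]]

```text
time_s: 12.83
ee_pos: [564.9, -253.7, 134.9]
ee_rot: [180.0, -0.0, 19.5]
force: [-0.2, 0.6, 0.7]
gripper_width: 31.5
gripper_force: 40.0
```

Run:
```python
from h import *
for i in range(2):
    f=env.grab_frame("wrist");P=cloud(f)
    s=env.state();e=s["ee_pos"];print(e,s["ee_rot"],s["time_s"]);hd=held(P,e);print(hd,"foot",hd[0]+e[:2])
    m,p,k,r=fit_holder(P,zlo=50);print("mouth",m,"other end",p[:2]*2-m+(m-p[:2])/6*1,k,r,p[3:])
np.savez("w5.npz",P=P)
```

```text
[ 565.22792675 -253.99671257  135.48491182] [ 1.79935987e+02 -6.43315363e-02  1.94485487e+01] 12.8833
(array([-1.11751054, -0.13570145]), array([-0.48143914,  0.12696901]), 954, np.float64(0.2475352610331121), np.float64(-79.99780153676886)) foot [ 564.11041621 -254.13241402]
mouth [ 529.08331073 -311.73505334] other end [ 561.42581915 -254.20278284] 655 1.1971512550377703 [32.00103946 21.0025174 ]
[ 565.33113324 -254.19100898  135.74541555] [ 1.79908991e+02 -8.85868499e-02  1.94407913e+01] 12.9333
(array([-0.80619486, -0.24545556]), array([-0.53370602,  0.13117802]), 962, np.float64(0.2471278905227263), np.float64(-79.99830187417814)) foot [ 564.52493839 -254.43646454]
mouth [ 528.21292197 -311.38822865] other end [ 561.30491597 -254.28376357] 651 1.1975090073072223 [32.78823927 21.10923131]
```

The arm still seems to be settling, so I'll wait and re-measure before correcting.

Request:
send_rows:
  steps:
    - [[0,0,0,0,0],[0,0,0,0,0],[0,0,0,0,0],[0,0,0,0,0],[0,0,0,0,0]]

```text
time_s: 13.35
ee_pos: [564.5, -254.2, 134.7]
ee_rot: [180.0, -0.0, 19.4]
force: [0.9, 0.9, -1.1]
gripper_width: 31.4
gripper_force: 40.0
```

```bash
cat > rel.py <<'E'
from h import *
for i in range(3):
    f=env.grab_frame("wrist");P=cloud(f)
    s=env.state();e=s["ee_pos"];hd=held(P,e)
    A=rimpts(P,[561.4,-254.1],25,53,59)[:,:2]
    b=rimpts(P,[561.4,-254.1],25,53,59)
    r=least_squares(lambda p:np.hypot(*(A-p[:2]).T)-p[2],[561.4,-254.1,21],loss="soft_l1")
    y=np.radians(19.45);foot=hd[0]+e[:2];d=r.x[:2]-foot
    ang=np.degrees(np.arctan2(*(A-r.x[:2]).T[::-1]));cov=np.count_nonzero(np.histogram(ang,24,(-180,180))[0])
    print(e.round(2),"foot",foot.round(2),"tilt",hd[1].round(2),"mouth",r.x.round(2),len(A),cov,"tool d/40",round((d[0]*np.cos(y)+d[1]*np.sin(y))/40,3),round((d[0]*np.sin(y)-d[1]*np.cos(y))/40,3))
E
python3 rel.py
```

```text
[ 564.47 -254.17  134.65] foot [ 563.71 -254.64] tilt [-0.39  0.16] mouth [ 561.3  -254.2    21.65] 417 17 tool d/40 -0.053 -0.03
[ 564.49 -254.18  134.62] foot [ 563.69 -254.6 ] tilt [-0.45  0.14] mouth [ 561.28 -254.15   21.66] 413 17 tool d/40 -0.053 -0.031
[ 564.44 -254.15  134.56] foot [ 563.71 -254.6 ] tilt [-0.49  0.13] mouth [ 561.31 -254.11   21.6 ] 426 17 tool d/40 -0.052 -0.032
```

Settled now. I'll correct and wait again.

Request:
send_rows:
  steps:
    - [[-0.053,-0.031,0,0,0],[0,0,0.15,0,0],[0,0,0,0,0],[0,0,0,0,0],[0,0,0,0,0]]

```text
time_s: 13.92
ee_pos: [562.0, -253.7, 128.4]
ee_rot: [-180.0, 0.0, 19.4]
force: [0.3, 0.1, -1.5]
gripper_width: 31.0
gripper_force: 40.0
```

Request:
send_rows:
  steps:
    - [[0,0,0,0,0],[0,0,0,0,0],[0,0,0,0,0],[0,0,0,0,0],[0,0,0,0,0]]

```text
time_s: 14.33
ee_pos: [562.1, -253.7, 128.6]
ee_rot: [180.0, -0.0, 19.4]
force: [1.0, -0.3, -0.2]
gripper_width: 31.2
gripper_force: 40.0
```

```bash
python3 rel.py
```

```text
[ 562.1  -253.7   128.61] foot [ 561.29 -254.12] tilt [-0.4   0.14] mouth [ 561.38 -254.06   21.57] 449 17 tool d/40 0.003 -0.001
[ 562.09 -253.69  128.6 ] foot [ 561.29 -254.12] tilt [-0.44  0.11] mouth [ 561.35 -254.05   21.56] 446 17 tool d/40 0.002 -0.001
[ 562.08 -253.66  128.59] foot [ 561.28 -254.12] tilt [-0.42  0.16] mouth [ 561.35 -254.07   21.6 ] 443 17 tool d/40 0.002 -0.001
```

Aligned to about 0.1 mm. Descending gently.

Request:
send_rows:
  steps:
    - [[0,0,0.1,0,0],[0,0,0.12,0,0],[0,0,0.12,0,0],[0,0,0.12,0,0],[0,0,0,0,0]]

```text
time_s: 14.9
ee_pos: [561.2, -253.3, 108.5]
ee_rot: [-179.9, 0.1, 19.4]
force: [-1.0, -0.2, -1.1]
gripper_width: 31.0
gripper_force: 40.0
```

Request:
send_rows:
  steps:
    - [[0,0,0.12,0,0],[0,0,0.12,0,0],[0,0,0.12,0,0],[0,0,0,0,0]]

```text
time_s: 15.23
ee_pos: [561.3, -253.4, 94.4]
ee_rot: [-179.9, 0.1, 19.4]
force: [-0.4, -0.4, -1.4]
gripper_width: 30.8
gripper_force: 40.0
```

In the sleeve with no side force (foot at about 34 mm). Continuing down.

Request:
send_rows:
  steps:
    - [[0,0,0.12,0,0],[0,0,0.12,0,0],[0,0,0.12,0,0],[0,0,0.12,0,0],[0,0,0,0,0]]

```text
time_s: 15.65
ee_pos: [561.3, -253.3, 75.2]
ee_rot: [-179.9, 0.1, 19.4]
force: [-1.6, -0.5, -1.7]
gripper_width: 31.4
gripper_force: 40.0
```

Request:
send_rows:
  steps:
    - [[0,0,0.08,0,0],[0,0,0.05,0,0],[0,0,0.03,0,0],[0,0,0,0,0],[0,0,0,0,0]]

```text
time_s: 16.07
ee_pos: [562.1, -253.7, 70.2]
ee_rot: [180.0, -0.0, 19.4]
force: [0.1, 0.0, -0.2]
gripper_width: 31.0
gripper_force: 40.0
```

Request:
send_rows:
  steps:
    - [[0,0,0.04,0,0],[0,0,0.03,0,0],[0,0,0,0,0],[0,0,0,0,0]]

```text
time_s: 16.4
ee_pos: [562.0, -253.6, 67.3]
ee_rot: [-180.0, 0.0, 19.4]
force: [0.1, 0.5, -1.2]
gripper_width: 31.0
gripper_force: 40.0
```

Request:
send_rows:
  steps:
    - [[0,0,0.025,0,0],[0,0,0,0,0],[0,0,0,0,0]]

```text
time_s: 16.65
ee_pos: [562.1, -253.7, 66.3]
ee_rot: [180.0, 0.0, 19.4]
force: [-0.4, 0.4, -0.7]
gripper_width: 31.2
gripper_force: 40.0
```

Request:
send_rows:
  steps:
    - [[0,0,0.02,0,0],[0,0,0.01,0,0],[0,0,0,0,0],[0,0,0,0,0]]

```text
time_s: 16.98
ee_pos: [562.3, -253.8, 65.9]
ee_rot: [180.0, -0.0, 19.4]
force: [-0.6, 0.4, 6.1]
gripper_width: 31.3
gripper_force: 40.0
```

Request:
send_rows:
  steps:
    - [[0,0,0.015,0,0],[0,0,0,0,0],[0,0,0,0,0]]

```text
time_s: 17.23
ee_pos: [562.4, -253.8, 65.9]
ee_rot: [180.0, -0.1, 19.4]
force: [-1.4, 0.6, 7.9]
gripper_width: 31.4
gripper_force: 40.0
```

It is resting on the bottom: TCP at 65.9, so the foot is at about 6 mm, with 8 N upward. Release and lift straight up.

Request:
send_rows:
  steps:
    - [[0,0,-0.02,0,0],[0,0,0,0,0.6],[0,0,0,0,0.8],[0,0,0,0,1],[0,0,0,0,1]]

```text
time_s: 17.65
ee_pos: [561.9, -253.6, 64.9]
ee_rot: [-180.0, 0.0, 19.4]
force: [0.5, -0.5, 0.3]
gripper_width: 55.3
gripper_force: 0.0
```

Request:
send_rows:
  steps:
    - [[0,0,0,0,1],[0,0,0,0,1],[0,0,0,0,1],[0,0,0,0,1],[0,0,0,0,1]]

```text
time_s: 18.07
ee_pos: [562.1, -253.7, 65.4]
ee_rot: [180.0, -0.0, 19.4]
force: [-0.6, 0.2, 0.1]
gripper_width: 88.1
gripper_force: 0.0
```

Request:
send_rows:
  steps:
    - [[0,0,-0.3,0,1],[0,0,-0.5,0,1],[0,0,-0.8,0,1],[0,0,-0.8,0,1],[0,0,-0.8,0,1]]

```text
time_s: 18.48
ee_pos: [561.7, -253.5, 194.6]
ee_rot: [-180.0, 0.0, 19.4]
force: [1.0, -0.2, -0.3]
gripper_width: 90.9
gripper_force: 0.0
```

Request:
send_rows:
  steps:
    - [[0,0,-0.8,0,1],[0,0,-0.5,0,1],[0,0,0,0,1],[0,0,0,0,1],[0,0,0,0,1]]

```text
time_s: 18.9
ee_pos: [561.4, -253.4, 244.1]
ee_rot: [-179.9, 0.1, 19.4]
force: [-0.1, 0.3, -0.2]
gripper_width: 91.2
gripper_force: 0.0
```

Run:
```python
from h import *
f=env.grab_frame("wrist");P=cloud(f);save("w6",cv2.resize(f["pixels"],(800,600)))
q=rimpts(P,[561.4,-254.1],25,118,140);print("cap",len(q),np.median(q[:,2]),cv2.minEnclosingCircle(q[:,:2].astype(np.float32)))
s=env.state();print(s["ee_pos"],s["gripper_width"])
P=cloud(env.grab_frame("top"));q=rimpts(P,[584,249],30,60,92);print("pad",np.median(q[:,2]))
for n,c,z in(("jar",[383,123],70),("gear",[395,-144],15)):
    q=rimpts(P,c,50,z,z+15);print(n,((q.min(0)+q.max(0))/2).round(1))
```

```text
cap 508 127.4358657340045 ((561.3076171875, -254.0231475830078), 12.50311279296875)
[ 561.2004634  -253.26211581  243.57430548] 91.17275302897029
pad 82.45134046263962
jar [383.6 122.9  75.2]
gear [ 395.  -144.7   20.7]
```

View pics/w6.png

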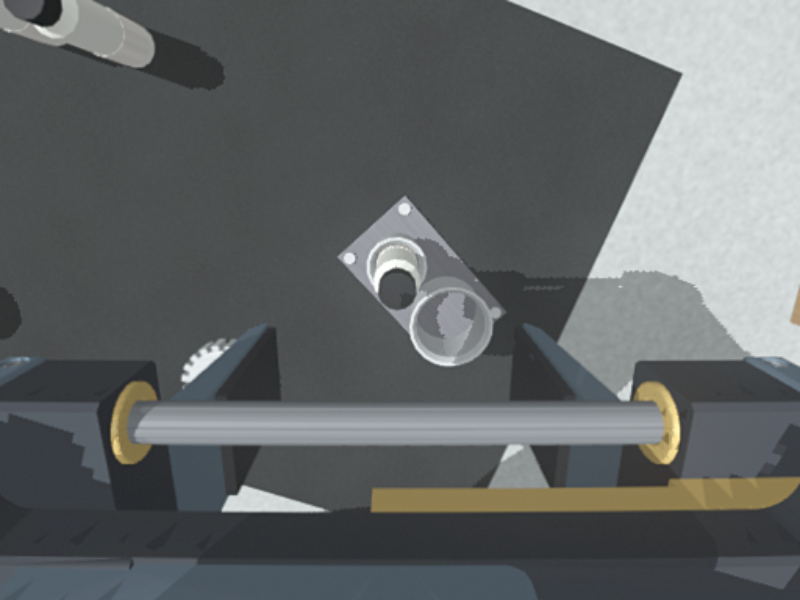

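The bottle stands in the narrow sleeve at (397,275). Its cap is at 127.4 mm (128 expected), centred. The dish is back up, and the jar and gear have not moved.

```bash
python3 -c "
from workcell import env
print(env.job_done())"
```

```text
the job is handed in; nothing more can be done
None
```

The job is handed in with no verdict returned: the bottle was held on the fully depressed dish for about 2.5 s, then lowered to the bottom of the narrow sleeve and released upright; the dish came back up, the jar and gear measured unmoved, and I didn't re-measure the fork, which the arm never went near.

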